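Back off the left-hand wing nut of a solder feeder and reset its cutout

ROBOT

A 6-joint arm with a two-finger parallel gripper is mounted at the origin on a cart in front of the work surface, level with it; the furniture and walls round the work are solid. World frame = base frame: x ahead of the robot, y to its left, z up, the work surface at z = 0. Lengths are in m, angles in rad, forces in N, time in s.
With the tool pointing down it reaches from about 0.225 to 0.875 m from the base axis. Payload 3.4 kg.
Tool frame: the origin (TCP) lies at the very end of the fingers, on their centre line; the grasp point (between the pads) lies 19 mm behind it; z points along the fingers, y is the line along which they close (so a half turn about z gives the same grasp; the last joint's range is limited). The gripper opens to 85 mm and grips with 20 to 120 N. Pads are 22 mm wide; open, the fingers measure 114 mm over their backs; the gripper's body (76 mm by 85 mm) begins 54 mm behind the grasp point. The pads swing forward as they close: fully open they stand 13 mm farther back than shut.
Start: joints at [-1.225, 0.276, 1.505, -0, 1.361, -0.121], TCP at [0.259, -0.514, 0.194] pointing down, gripper open.
Joint ranges: [-2.89, 2.89], [-0.75, 2.08], [0.22, 2.7], [-1.18, 4.32], [0.11, 2.71], [-2.7, 2.7]. Speed limits (rad/s): [2.57, 2.57, 3.14, 3.14, 3.14, 3.14].

INTERFACE

Orientations are given as a unit quaternion [w, x, y, z].
In Python, from rig import manip gives the robot as it stands. The module is installed in compiled form; this text tells all that it offers.
- The arm moves only by the tool play_rows, never from a script. Its argument "motion" is a list of rows, each a list of 5 numbers: the shift along the tool's x, y, z in units of 40 mm (1.0 is 40 mm), then the turn about the tool's z in units of 10 degrees (1.0 is 10 degrees), then the finger opening in mm, from 0 to 85.4. A call has 1 to 5 rows; each row is the pose to reach, as a shift and turn from the pose commanded when the call began, along the tool's axes at that moment; what a row does not reach only later rows make up. A row lasts 1/8 s, in which the tool goes at most 62.5 mm and 10.7 degrees, less where a joint would pass 70% of its speed; a pose out of reach is approached as far as the arm can. A call with a gripper value outside its range is refused whole. The fingers move at their own pace and stop on an object; "newtons" is the grip in N (left out, the last holds). Time passes only in rows, so rows that repeat a pose let the fingers close. It gives the time, the measured TCP pose, the force, the opening and the grip force at its end, in the units of the state.
- manip.get_state(): the state, without advancing time (a new reading comes with each control period).
- manip.get_image(name): name is "side" or "top" or "wrist"; returns a dict with "img" (400x640x3 uint8, red, green, blue), "range_z" (400x640 float32, m along the optical axis (not along the pixel's ray), 0 where there is no reading), "fx", "fy", "cx", "cy" (pixels), "R" (3x3) and "t" (3): a world point X has camera coordinates R X + t. Camera axes: x right, y down, z forward; pixel columns grow to the right and rows downward; lengths in m; the calibration is good to about 2 mm. A picture is of the moment at which its call begins.
- manip.sign_off(): hands the job in; it is judged then, once.
The state is a dict: "clock": time; "qpos": joint angles; "qd": joint speeds; "effort": joint torques, N m; "position": TCP position; "ee_rot": TCP orientation; "contact_force": force on the tool from outside, world axes, zero at the start; "moment": the same for the moment, N m; "width": finger opening in m; "gripper_force": force on a finger pad.
Only numpy, scipy, OpenCV 4.12 (cv2) and the standard library are available. Lean on these libraries where they do the work, as an engineer would, in place of code of your own. Each camera call takes 0.05 s, during which the arm holds its last target. There are 200 camera calls.

TASK

The solder feeder has stalled because the wing nut on top of its reel is too tight, and its cutout box has tripped. The nut has a left-hand thread, so it loosens clockwise seen from above: back it off all the way, until it comes up against its top stop, and never screw it down hard the wrong way (a light trial turn is fine). Then reset the cutout by pushing its lever fully off, to the side with the cable gland, and throwing it fully on to the other side; leave the USB stick, the cutters and the roll of foil tape where they lie.

Things in the scene. Friction and masses are not known exactly. Their poses are not given: they have to be found in the camera images.
- feeder: the solder feeder, fixed to the bench: grey base plate 100 (x) x 90 (y) x 14 mm, upright spindle through a reel of solder with yellow flanges (58 mm across, top at 58 mm), a steel washer on it (48 mm across, top at 61 mm), low wire guide at the front (-x) edge (38 mm high). Origin on the spindle axis at bench height, z up. It and the cutout stand side by side, in either order.
- drag_nut: the nut: dark steel hub 30 mm across, 7 mm high, and on it one flat-sided bar (wings) 56 mm long (its x), 12 mm thick (its y), 7 to 30 mm above the origin, which is on the axis under the hub; z up. Clockwise from above it rises 2.5 mm per rad, from 61 mm (tight) above the bench to 71.5 mm (stop, 4.2 rad); starts 0.05-0.7 rad from tight. Drag 0.12 N m; stops springy, 3 N m/rad. Captive.
- cutout: the cutout, fixed to the bench: a grey box 86 (x) x 66 (y) x 44 mm with a black cable gland on its -x side (14 mm long) and on top two black cheeks (46 mm long in x, outer faces 36 mm apart in y, up to 58 mm above the bench) with the lever between them. Origin at the centre of its underside, z up; its -x side is turned more or less to the robot.
- cutout_lever (a joint): black paddle lever on the cutout, 18 mm wide (y), 8 mm thick, pivoted about the box's y axis 50 mm above the bench over the box's centre. 0: fully off, leaning 0.55 rad to the gland side (-x); 1.1: fully on, leaning 0.55 rad to +x; hard stops at both. Starts tripped at 0.4 to 0.7, stays where it is left; about 2.5 N at the tip move it. On counts only after fully off.
- lever_tip (a point): centre of the rounded bar at the lever's tip (22 mm long in y, 12 mm thick), 44 mm from the pivot; 94 mm above the bench when the lever is upright; at the ends 87.5 mm, and 23 mm to either side of the pivot
- usb_stick: blue USB stick, 54 x 17 x 8 mm, lying loose between the feeder and the cutout; origin at the centre of its underside; to be left alone
- cutters: side cutters with red handles, 118 x 55 x 9 mm, lying loose at the bench's front; origin at the centre of the underside; to be left alone
- foil_tape: white roll of foil tape, 52 mm across, 20 mm high, lying loose behind; origin at the centre of its underside; to be left alone

How it is judged:
On the way, in this order (a step that is already met when the one before it is completed fails the run):
1. the wing nut is backed off to its top stop (z of drag_nut in the frame of feeder above 0.0705 m), for 0.2 s.
2. then the cutout's lever is pushed fully off (value of joint cutout_lever below 0.1 rad), for 0.1 s.
3. then the lever is thrown fully on (value of joint cutout_lever above 1 rad), for 0.2 s.
At the end, for the whole second after the job is handed in: the wing nut is up at its top stop (its origin at least 70.5 mm above the feeder's underside, that is within 0.4 rad of the stop) and the cutout's lever is on (within 0.1 rad of its on stop) (z of drag_nut in the frame of feeder above 0.0705 m and value of joint cutout_lever above 1 rad); the robot touches nothing.
It fails at once if the wing nut is screwed down hard (more than 0.3 rad past tight, 0.75 mm) (z of drag_nut in the frame of feeder below 0.06025 m).
It fails at once if the USB stick is moved more than 20 mm (distance of usb_stick from where it was at the start of the episode above 0.02 m).
It fails at once if the cutters are moved more than 20 mm (distance of cutters from where it was at the start of the episode above 0.02 m).
It fails at once if the roll of foil tape is moved more than 20 mm (distance of foil_tape from where it was at the start of the episode above 0.02 m).
It also fails if it takes over 72 s, if anything falls off the work surface, if the arm or the gripper's body presses on something with over 40 N, if the wrist force passes 120 N, or if a joint passes its speed limit or range.

## Working session

There is one attempt and no reset: what is moved stays moved. The work goes in short steps, Python scripts to look and compute and a tool call to move; the robot and the scene stay as the last step left them, time stands still between calls to the robot, and variables do not carry over. Pictures are saved under pics/ and viewed, at most 10 in all, crops included, and the job is handed in when it is done.

Besides the shell and the picture viewer there is one more tool, called after ">>>" as name([rows], argument=value, ...), one row to a line, values as JSON. play_rows: Moves the arm, as the interface text tells. Its arguments: {"type":"object","properties":{"motion":{"type":"array","items":{"type":"array","items":{"type":"number"}}},"newtons":{"type":"number"}},"required":["motion"]}

```bash
mkdir -p pics; cat > h.py <<'E'
import numpy as np,cv2
from rig import manip
def get(n):
    return manip.get_image(n)
def save(d,f): cv2.imwrite('pics/'+f,d['img'][:,:,::-1])
def cloud(d):
    z=d['range_z'];v,u=np.mgrid[:z.shape[0],:z.shape[1]]
    P=np.stack([(u-d['cx'])/d['fx']*z,(v-d['cy'])/d['fy']*z,z],-1)
    return (P-np.array(d['t']))@np.array(d['R'])
E
python3 - <<'E'
from h import *
s=manip.get_state();print(s)
for n in('top','side'):
    d=get(n);save(d,n+'0.png');np.savez(n+'0.npz',**d)
    print(n,np.round(-np.array(d['R']).T@d['t'],3),d['fx'],(d['range_z']>0).mean())
E
```

```text
{'clock': 0.0, 'qpos': array([-1.22499371e+00,  2.76590363e-01,  1.50609633e+00,  9.70844291e-06,
        1.36072260e+00, -1.20950240e-01]), 'qd': array([ 0.00070468, -0.00067792,  0.00070173,  0.00101186, -0.00141266,
        0.00060703]), 'effort': array([ 1.84087483e-03, -4.16760349e+01, -2.45799154e+01, -2.12663730e-05,
        1.04803100e-02, -8.64052083e-06]), 'position': array([ 0.25856805, -0.51292816,  0.19345709]), 'ee_rot': array([-9.03117410e-04,  9.72890930e-01,  2.31262649e-01, -9.71872689e-05]), 'contact_force': array([-0.1235473 , -0.32534223, -0.71831936]), 'moment': array([-0.03120856,  0.02233803, -0.01318756]), 'gripper_force': 0.0, 'width': 0.08551523250898248}
top [ 0.387 -0.231  0.911] 499.563596199568 0.99598046875
side [ 0.247 -0.912  0.479] 387.63826523885353 0.9778671875
```

View pics/top0.png

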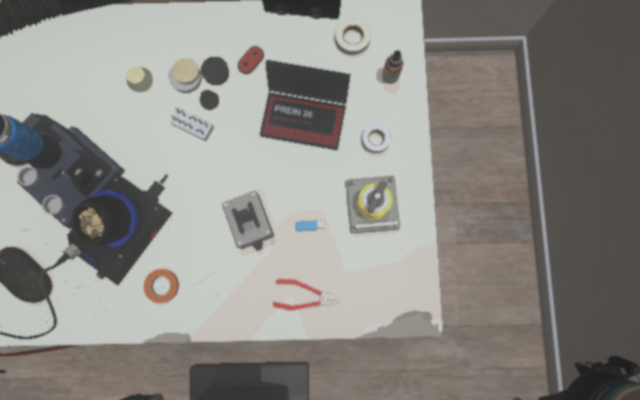

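View pics/side0.png

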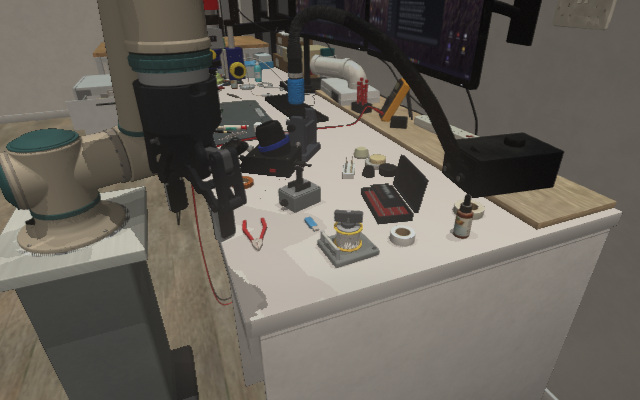

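The top view shows the feeder at about (373,203) with the nut bar running diagonally. The cutout is at (248,220) with its gland at (258,243), the USB stick at (310,226), the cutters at (303,295) and the tape roll at (376,138). The side view confirms the layout. Next I measure with both views' depth.

```bash
cat > m.py <<'E'
from h import *
def rep(m,n):
    if len(m)<4: print(n,'few',len(m));return
    r=cv2.minAreaRect((m[:,:2]*1000).astype(np.float32))
    w,v=np.linalg.eigh(np.cov(m[:,:2].T));a=v[:,1]
    print(n,len(m),'mean',np.round(m.mean(0),4),'zr',np.round(np.percentile(m[:,2],[5,50,95]),4),'rect',np.round(r[0],1),np.round(r[1],1),round(r[2],1),'axis deg',round(np.degrees(np.arctan2(a[1],a[0]))%180,1))
if __name__=='__main__':
  for n in('top','side'):
    d=dict(np.load(n+'0.npz'));P=cloud(d)
    im=d['img'].astype(int);hsv=cv2.cvtColor(d['img'],cv2.COLOR_RGB2HSV)
    if n=='top':
        for uv in((373,203),(248,220)):print(uv,P[uv[1],uv[0]].round(4))
        F=P[203,373][:2];C=P[220,248][:2]
    x,y,z=P[...,0],P[...,1],P[...,2]
    nf=np.hypot(x-F[0],y-F[1]);nc=np.hypot(x-C[0],y-C[1])
    yel=(nf<.06)&(hsv[...,0]>20)&(hsv[...,0]<35)&(hsv[...,1]>110)
    rep(P[yel&(z>.045)],n+' yellow')
    rep(P[(nf<.05)&(z>.078)&(z<.13)],n+' bar')
    rep(P[(nf<.08)&(z>.009)&(z<.02)],n+' base')
    rep(P[(nc<.07)&(z>.036)&(z<.048)],n+' box')
    rep(P[(nc<.05)&(z>.052)&(z<.063)],n+' cheeks')
    rep(P[(nc<.06)&(z>.075)&(z<.12)],n+' levertop')
    blue=(hsv[...,0]>95)&(hsv[...,0]<115)&(hsv[...,1]>120)&(nf<.2)&(z<.03)
    rep(P[blue],n+' usb')
E
python3 m.py
```

```text
(373, 203) [ 0.5262 -0.3179  0.0917]
(248, 220) [ 0.5083 -0.1043  0.0541]
top yellow 88 mean [ 0.5253 -0.3171  0.0578] zr [0.0554 0.0578 0.0601] rect [ 533.2 -323. ] [54.3 47.6] 70.6 axis deg 59.9
top bar 243 mean [ 0.5366 -0.3239  0.0915] zr [0.088  0.0917 0.0947] rect [ 537.6 -324.5] [11.8 56.2] 62.3 axis deg 151.6
top base 1540 mean [ 0.5356 -0.3202  0.0137] zr [0.0105 0.0136 0.0174] rect [ 537.8 -324.5] [100.1  90.2] 3.5 axis deg 14.6
top box 1404 mean [ 0.5105 -0.1007  0.0432] zr [0.0391 0.0434 0.046 ] rect [512.3 -99.1] [86.2 65.9] 19.9 axis deg 18.4
top cheeks 240 mean [ 0.5112 -0.1009  0.0569] zr [0.0536 0.057  0.0599] rect [512.3 -99.2] [45.3 36.2] 20.3 axis deg 130.5
top levertop 105 mean [ 0.5127 -0.0993  0.0963] zr [0.0798 0.0978 0.1006] rect [513.4 -98.9] [11.1 22.1] 17.2 axis deg 107.7
top usb 7 mean [ 0.5025 -0.2116  0.0081] zr [0.006  0.0076 0.0112] rect [ 501.6 -210.6] [ 4.3 10.4] 27.1 axis deg 110.4
side yellow 91 mean [ 0.5332 -0.3396  0.0576] zr [0.0557 0.0576 0.0591] rect [ 534.2 -332.7] [43.5 56.1] 64.2 axis deg 162.7
side bar 249 mean [ 0.536  -0.3283  0.0869] zr [0.079  0.0876 0.0927] rect [ 536.5 -326.8] [13.2 54.9] 65.4 axis deg 152.1
side base 846 mean [ 0.5316 -0.3421  0.0139] zr [0.0102 0.0137 0.0183] rect [ 537. -326.] [99.8 90.9] 3.1 axis deg 162.3
side box 384 mean [ 0.5071 -0.1133  0.0427] zr [0.0373 0.0435 0.046 ] rect [ 512.3 -100.8] [87.6 65.8] 18.6 axis deg 1.7
side cheeks 110 mean [ 0.5098 -0.1056  0.0564] zr [0.0526 0.0569 0.0608] rect [ 512.2 -100.8] [45.9 37.2] 18.4 axis deg 146.2
side levertop 81 mean [ 0.5128 -0.1025  0.0896] zr [0.0766 0.0909 0.0997] rect [ 513.6 -100.1] [11.1 22. ] 29.2 axis deg 122.4
side usb 46 mean [ 0.5007 -0.2055  0.008 ] zr [0.0066 0.0081 0.0092] rect [ 500.8 -206.2] [12.6 33.4] 3.7 axis deg 92.4
```

```bash
cat >> h.py <<'E'
def units(p,ang,s=None):
    from scipy.spatial.transform import Rotation as Ro
    s=s or manip.get_state();q=s['ee_rot'];R=Ro.from_quat(q,scalar_first=True).as_matrix()
    a=np.degrees(np.arctan2(R[1,0],R[0,0]))
    print('t',round(s['clock'],2),'pos',s['position'].round(4),'xang',a.round(1),'j',s['qpos'].round(2),'tilt',R[:,2].round(3),'F',s['contact_force'].round(1),'w',round(s['width']*1e3,1))
    print('shift units',(R.T@(np.array(p)-s['position'])/.04).round(3),'turn units',(((a-ang+180)%360-180)/10).round(2))
E
python3 -c "
from h import *
units((.5375,-.325,.15),152)"
```

```text
t 0.1 pos [ 0.2586 -0.513   0.1935] xang 26.7 j [-1.23  0.28  1.51 -0.    1.36 -0.12] tilt [-0.001  0.002 -1.   ] F [-0.9  0.3  1. ] w 85.4
shift units [ 8.342 -1.056  1.092] turn units -12.53
```

>>> play_rows([
  [1.0,-0.1,0,-1,60],
  [2.4,-0.3,0.2,-2,60],
  [3.8,-0.5,0.4,-3,60],
  [5.2,-0.7,0.6,-4,60],
  [6.4,-0.8,0.8,-5,60],
], newtons=80)

```text
clock: 0.72
position: [0.4742, -0.368, 0.1617]
ee_rot: [-0.0, 0.782, 0.623, -0.0]
contact_force: [-0.3, -0.1, 0.5]
width: 0.06
gripper_force: 0.0
```

```bash
python3 -c "
from h import *
units((.5375,-.325,.15),152)"
```

```text
t 0.72 pos [ 0.4742 -0.368   0.1617] xang 77.1 j [-0.78  0.33  1.5   0.    1.31 -0.55] tilt [-0.     0.001 -1.   ] F [-0.3 -0.1  0.5] w 60.0
shift units [1.401 1.302 0.293] turn units -7.49
```

>>> play_rows([
  [0.4,0.4,0.1,-1,60],
  [0.8,0.8,0.2,-2,60],
  [1.2,1.1,0.3,-3,60],
  [1.4,1.3,0.3,-4,60],
  [1.4,1.3,0.3,-5,60],
])

```text
clock: 1.35
position: [0.5369, -0.3262, 0.1495]
ee_rot: [-0.001, 0.445, 0.896, 0.0]
contact_force: [-0.0, -1.0, 0.3]
width: 0.06
gripper_force: 0.0
```

>>> play_rows([
  [0,0,0,-1,60],
  [0,0,0,-2,60],
  [0,0,0,-2.5,60],
  [0,0,0,-2.5,60],
])

```text
clock: 1.85
position: [0.5362, -0.327, 0.1498]
ee_rot: [-0.0, 0.245, 0.97, 0.0]
contact_force: [-0.6, -0.3, 0.8]
width: 0.06
gripper_force: 0.0
```

```bash
cat > w.py <<'E'
from h import *; from m import rep
import sys
units((.5375,-.325,.071),152)
for n in ('wrist','top','side'):
    d=get(n)
    if n=='wrist': save(d,sys.argv[1])
    P=cloud(d);x,y,z=P[...,0],P[...,1],P[...,2]
    k=np.hypot(x-.5375,y+.325)<.04
    rep(P[k&(z>.084)&(z<.108)],n+' bar')
E
python3 w.py w1.png
```

```text
t 1.85 pos [ 0.5362 -0.327   0.1498] xang 151.7 j [-0.66  0.38  1.46 -0.    1.3  -1.73] tilt [-0.001  0.001 -1.   ] F [-0.6 -0.3  0.8] w 60.0
shift units [-0.008  0.059  1.97 ] turn units -0.03
wrist bar 1158 mean [ 0.5365 -0.324   0.0919] zr [0.0898 0.0921 0.0935] rect [ 538.1 -324.6] [11.8 55.7] 61.5 axis deg 151.8
top bar 195 mean [ 0.5322 -0.3215  0.0916] zr [0.0884 0.0917 0.0941] rect [ 532.9 -321.9] [11.2 45.1] 61.6 axis deg 152.0
side bar 172 mean [ 0.5363 -0.3279  0.0896] zr [0.0848 0.0903 0.0931] rect [ 536.7 -326. ] [13.  54.9] 63.1 axis deg 151.9
```

View pics/w1.png

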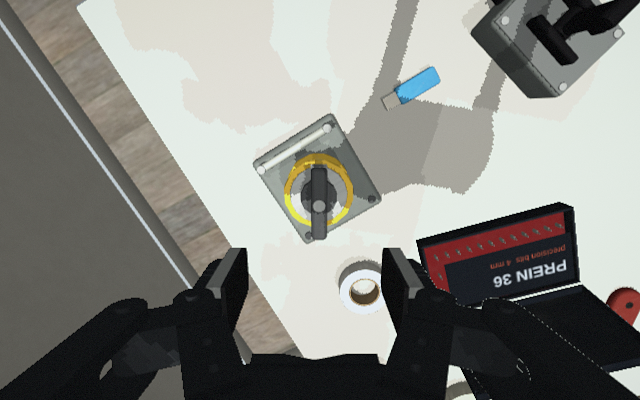

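The wrist view shows the bar upright at column 319, centred between the fingers. Its top measures 92 mm and all three views agree, so I descend and grip.

>>> play_rows([
  [0,0.05,0.8,0,50],
  [0,0.05,1.6,0,40],
  [0,0.05,1.95,0,30],
  [0,0.05,1.95,0,0],
  [0,0.05,1.95,0,0],
], newtons=80)

```text
clock: 2.62
position: [0.5383, -0.3261, 0.0735]
ee_rot: [0.001, 0.244, 0.97, -0.001]
contact_force: [-0.2, -0.1, 0.2]
width: 0.0006
gripper_force: 0.0
```

>>> play_rows([
  [0,0,0,0,0],
  [0,0,0,0,0],
  [0,0,-0.01,1,0],
])

```text
clock: 3.0
position: [0.5376, -0.3256, 0.0733]
ee_rot: [0.0, 0.33, 0.944, -0.0]
contact_force: [0.3, 0.7, -0.0]
width: -0.0
gripper_force: 0.0
```

```bash
python3 -c "
from h import *
units((.5375,-.325,.071),152);print(manip.get_state()['moment'])"
```

```text
t 3.0 pos [ 0.5376 -0.3256  0.0733] xang 141.5 j [-0.66  0.44  1.57 -0.    1.14 -1.55] tilt [ 0.001 -0.001 -1.   ] F [ 0.3  0.7 -0. ] w -0.0
shift units [0.01  0.01  0.056] turn units -1.05
[-0.00702828 -0.01253946 -0.02255792]
```

The fingers closed on nothing, so I look before going on.

```bash
python3 - <<'E'
from h import *
d=get('wrist');a=d['img'][120:400,160:480];s=get('side');b=s['img'][150:290,270:430]
o=np.vstack([cv2.resize(a,(640,560))[:300*0+560]])
o=np.hstack([cv2.resize(a,(400,350)),cv2.resize(b,(400,350))])
cv2.imwrite('pics/c1.png',o[:,:,::-1])
P=cloud(s);x,y,z=P[...,0],P[...,1],P[...,2]
from m import rep
rep(P[(np.hypot(x-.5375,y+.325)<.035)&(z>.078)&(z<.1)],'side near')
E
```

```text
side near 247 mean [ 0.536  -0.3283  0.0869] zr [0.0788 0.0874 0.0928] rect [ 536.9 -326.1] [12.7 55. ] 63.1 axis deg 151.6
```

View pics/c1.png

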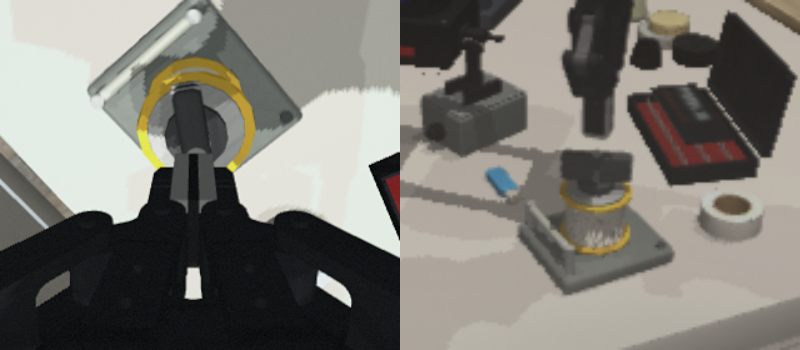

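In the side crop (right), the closed fingertips end at (597,130), clearly above the nut and behind it. The real tip therefore doesn't match the reported TCP, so I measure the offset.

```bash
python3 - <<'E'
from h import *
d=dict(get('side'));P=cloud(d)
for v in range(170,206,3):
    u=np.arange(495,520)//1
    u=np.arange(340,360)
    p=P[v,u]; k=(p[:,1]>-.5)&(p[:,2]>.05)&(d['range_z'][v,u]<1.2)
    print(v,u[k][[0,-1]] if k.any() else '',p[k].mean(0).round(3) if k.any() else '')
d=get('top');P=cloud(d)
x,y,z=P[...,0],P[...,1],P[...,2]
k=(abs(x-.55)<.15)&(abs(y+.33)<.15)&(z>.1)
print('top arm pts',k.sum(),P[k].min(0).round(3),P[k].max(0).round(3))
d=get('wrist');P=cloud(d);x,y,z=P[...,0],P[...,1],P[...,2]
print('wrist cam',(-np.array(d['R']).T@d['t']).round(4),np.array(d['R']).round(3).tolist())
k=(np.hypot(x-.5375,y+.325)<.12)&(z>.097)
print(k.sum());v,u=np.nonzero(k)
i=np.argsort(v)[:300];print(u[i].mean(),v[i].mean(),P[k][i].mean(0).round(4),P[k][i].min(0).round(4))
E
```

```text
170 [340 359] [ 0.524 -0.354  0.195]
173 [340 359] [ 0.521 -0.36   0.192]
176 [340 358] [ 0.519 -0.363  0.188]
179 [340 356] [ 0.517 -0.362  0.182]
182 [340 357] [ 0.522 -0.357  0.173]
185 [340 355] [ 0.522 -0.352  0.165]
188 [340 355] [ 0.523 -0.348  0.157]
191 [343 355] [ 0.533 -0.334  0.142]
194 [343 355] [ 0.534 -0.335  0.136]
197 [343 355] [ 0.534 -0.335  0.129]
200 [343 354] [ 0.533 -0.335  0.123]
203 [343 353] [ 0.533 -0.333  0.115]
top arm pts 26612 [ 0.4   -0.39   0.113] [ 0.598 -0.18   0.615]
wrist cam [ 0.4833 -0.2834  0.2527] [[0.617, 0.787, -0.0], [0.758, -0.594, 0.271], [0.213, -0.167, -0.963]]
46794
312.06333333333333 64.39333333333333 [ 0.4833 -0.2834  0.2527] [ 0.4833 -0.2834  0.2527]
```

```bash
python3 - <<'E'
from h import *
def tip(d,c,r=.1,name=''):
    P=cloud(d);k=(np.abs(P[...,0]-c[0])<r)&(np.abs(P[...,1]-c[1])<r)&(P[...,2]>c[2])&(P[...,2]<.5)&(d['range_z']>.05)
    n,l,st,ce=cv2.connectedComponentsWithStats(k.astype(np.uint8))
    for i in range(1,n):
        if st[i,4]>100:
            q=P[l==i];lo=np.percentile(q[:,2],1);print(name,st[i],'zmin',lo.round(4),'xy',q[q[:,2]<lo+.008].mean(0).round(4))
tip(dict(np.load('side0.npz')),(.26,-.513,.06),.1,'start')
d=get('side');tip(d,(.5376,-.3256,.097),.1,'now')
print(manip.get_state()['position'])
E
```

```text
start [  117     0   130   242 17301] zmin 0.2513 xy [ 0.2577 -0.517   0.2525]
now [ 319    0   67  206 7708] zmin 0.1268 xy [ 0.5335 -0.334   0.1235]
[ 0.53743497 -0.32541327  0.07284303]
```

```bash
cat >> h.py <<'E'
def tipz(c,zlo):
    d=get('side');P=cloud(d);k=(np.hypot(P[...,0]-c[0],P[...,1]-c[1])<.04)&(P[...,2]>zlo)&(P[...,2]<.16)&(d['range_z']>.05)
    q=P[k];z=np.sort(q[:,2]);print('tip z lowest',z[[0,3,10,20]].round(4),len(z));m=q[q[:,2]<z[3]+.012];print('tip xy range',m.min(0).round(4),m.max(0).round(4))
E
python3 -c "
from h import *
tipz((.5375,-.3255),.098)"
```

```text
tip z lowest [0.1098 0.1106 0.1118 0.1153] 237
tip xy range [ 0.5248 -0.3405  0.1098] [ 0.5462 -0.3232  0.1225]
```

>>> play_rows([
  [0,0,0,-1.05,50],
  [0,0,0,-1.05,50],
  [0,0,0,-1.05,50],
])

```text
clock: 3.72
position: [0.5374, -0.3254, 0.0727]
ee_rot: [0.0, 0.241, 0.971, -0.0]
contact_force: [0.0, -0.4, -0.4]
width: 0.0497
gripper_force: 0.0
```

>>> play_rows([
  [0,0,0.4,0,40],
  [0,0,0.7,0,30],
  [0,0,0.7,0,30],
])

```text
clock: 4.1
position: [0.5361, -0.3245, 0.0427]
ee_rot: [-0.002, 0.24, 0.971, 0.001]
contact_force: [-0.6, 1.0, -0.2]
width: 0.0301
gripper_force: 0.0
```

```bash
python3 -c "
from h import *
units((.5375,-.325,.033),152)
d=get('side');b=d['img'][150:290,270:430]
a=get('wrist')['img'][120:400,160:480]
cv2.imwrite('pics/c2.png',np.hstack([cv2.resize(a,(400,350)),cv2.resize(b,(400,350))])[:,:,::-1])
"
```

```text
t 4.1 pos [ 0.5361 -0.3245  0.0427] xang 152.2 j [-0.66  0.47  1.6  -0.    1.08 -1.74] tilt [-0.003  0.002 -1.   ] F [-0.6  1.  -0.2] w 30.1
shift units [-0.037  0.004  0.241] turn units 0.02
```

View pics/c2.png

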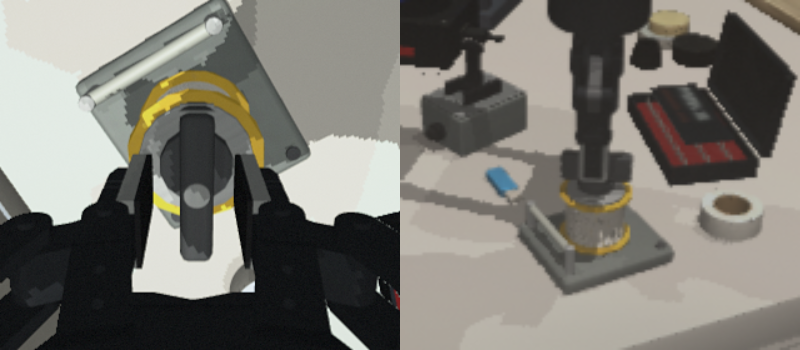

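The fingers now straddle the bar: in the wrist crop they're at columns 150 and 240, with the bar at 197. The true tip is about 37 mm above the reported TCP, so I allow for that, go a little lower and close.

>>> play_rows([
  [0,0,0.15,0,25],
  [0,0,0.15,0,0],
  [0,0,0.15,0,0],
  [0,0,0.15,0,0],
], newtons=80)

```text
clock: 4.7
position: [0.5376, -0.3243, 0.0386]
ee_rot: [-0.0, 0.24, 0.971, 0.001]
contact_force: [1.5, 4.3, -0.2]
width: 0.0099
gripper_force: 78.7
```

```bash
python3 -c "
from h import *
units((.5375,-.325,.033),152)
s=manip.get_state();print(s['gripper_force'],s['moment'])"
```

```text
t 4.7 pos [ 0.5376 -0.3243  0.0386] xang 152.2 j [-0.65  0.47  1.61  0.    1.06 -1.74] tilt [ 0.     0.002 -1.   ] F [ 1.5  4.3 -0.2] w 9.9
shift units [-0.005 -0.018  0.14 ] turn units 0.02
78.72273445129395 [ 0.66872172 -0.31387278 -0.06551681]
```

>>> play_rows([
  [0,0,-0.01,1,0],
  [0,0,-0.02,2,0],
  [0,0,-0.03,3,0],
  [0,0,-0.045,4,0],
  [0,0,-0.055,5,0],
])

```text
clock: 5.32
position: [0.538, -0.3239, 0.0408]
ee_rot: [-0.0, 0.63, 0.777, 0.001]
contact_force: [3.7, 5.3, -0.7]
width: 0.01
gripper_force: 78.7
```

```bash
cat > n.py <<'E'
from h import *
from m import rep
units((.5375,-.325,.033),152)
s=manip.get_state();print(s['gripper_force'],s['moment'].round(2))
for n in('wrist','side'):
    d=get(n);P=cloud(d);x,y,z=P[...,0],P[...,1],P[...,2]
    rep(P[(np.hypot(x-.5375,y+.325)<.032)&(z>.088)&(z<.108)],n)
E
python3 n.py
```

```text
t 5.33 pos [ 0.538  -0.3239  0.0408] xang 101.9 j [-0.65  0.47  1.61  0.    1.07 -0.86] tilt [ 0.001  0.002 -1.   ] F [ 3.7  5.3 -0.7] w 10.0
shift units [-0.025 -0.018  0.194] turn units -5.01
78.70562195777893 [ 0.91 -0.39  0.1 ]
wrist 4680 mean [ 0.5369 -0.3197  0.0958] zr [0.0907 0.0947 0.1051] rect [ 535.4 -324. ] [56.  34.6] 80.2 axis deg 101.8
side 219 mean [ 0.5356 -0.3342  0.097 ] zr [0.089  0.0956 0.1069] rect [ 535.  -328.8] [32.9 48.5] 50.7 axis deg 163.9
```

The nut is turning and rising, so I continue.

>>> play_rows([
  [0,0,-0.01,1,0],
  [0,0,-0.02,2,0],
  [0,0,-0.03,3,0],
  [0,0,-0.045,4,0],
  [0,0,-0.055,5,0],
])

```text
clock: 6.05
position: [0.5386, -0.3239, 0.043]
ee_rot: [-0.001, 0.899, 0.438, 0.001]
contact_force: [4.8, 5.1, -1.5]
width: 0.0101
gripper_force: 78.6
```

>>> play_rows([
  [0,0,-0.01,1,0],
  [0,0,-0.02,2,0],
  [0,0,-0.03,3,0],
  [0,0,-0.045,4,0],
  [0,0,-0.055,5,0],
])

```text
clock: 6.68
position: [0.5389, -0.3244, 0.0452]
ee_rot: [-0.001, 1.0, 0.017, 0.001]
contact_force: [5.2, 3.9, -2.5]
width: 0.0098
gripper_force: 78.6
```

>>> play_rows([
  [0,0,-0.01,1,0],
  [0,0,-0.02,2,0],
  [0,0,-0.03,3,0],
  [0,0,-0.045,4,0],
  [0,0,-0.055,5,0],
])

```text
clock: 7.3
position: [0.5388, -0.3249, 0.0473]
ee_rot: [-0.001, 0.913, -0.407, 0.001]
contact_force: [5.1, 3.8, -2.6]
width: 0.0099
gripper_force: 78.5
```

```bash
python3 n.py
```

```text
t 7.3 pos [ 0.5388 -0.3249  0.0473] xang -48.1 j [-0.65  0.46  1.6   0.    1.08  1.75] tilt [ 0.002  0.    -1.   ] F [ 5.1  3.8 -2.6] w 9.9
shift units [-0.02   0.026  0.358] turn units 15.99
78.53151798248291 [ 0.59 -0.7   0.14]
wrist 4409 mean [ 0.5418 -0.3292  0.1005] zr [0.0932 0.1011 0.1055] rect [ 540.7 -324.9] [34.7 55. ] 19.4 axis deg 132.2
side 238 mean [ 0.5356 -0.333   0.0976] zr [0.0888 0.0983 0.106 ] rect [ 534.4 -329.7] [29.6 57.7] 54.5 axis deg 135.9
```

>>> play_rows([
  [0,0,-0.01,1,0],
  [0,0,-0.02,2,0],
  [0,0,-0.02,2,0],
])

```text
clock: 7.78
position: [0.5386, -0.3252, 0.0479]
ee_rot: [0.0, 0.833, -0.554, 0.001]
contact_force: [4.3, 3.4, -4.4]
width: 0.0102
gripper_force: 119.8
```

```bash
python3 n.py
```

```text
t 7.78 pos [ 0.5386 -0.3252  0.0479] xang -67.2 j [-0.65  0.46  1.6  -0.    1.08  2.09] tilt [ 0.001 -0.002 -1.   ] F [ 4.3  3.4 -4.4] w 10.2
shift units [-0.016  0.023  0.373] turn units 14.08
119.83712553977966 [ 0.61 -0.87  2.83]
wrist 4168 mean [ 0.5413 -0.331   0.1007] zr [0.093  0.1015 0.1056] rect [ 536.9 -328.1] [33.7 54.9] 48.9 axis deg 121.3
side 228 mean [ 0.5359 -0.3343  0.0982] zr [0.0895 0.099  0.106 ] rect [ 535.9 -328.1] [32.2 54.9] 56.0 axis deg 132.9
```

The moment has jumped and the bar top is at 101.5 mm, which matches the top stop. I release the twist and let go.

>>> play_rows([
  [0,0,0,-0.8,0],
  [0,0,0,-0.8,0],
  [0,0,0,-0.8,40],
  [0,0,0,-0.8,40],
  [0,0,0,-0.8,40],
])

```text
clock: 8.5
position: [0.5372, -0.3261, 0.0488]
ee_rot: [0.0, 0.867, -0.498, 0.0]
contact_force: [0.6, 1.0, -0.3]
width: 0.0403
gripper_force: 0.0
```

>>> play_rows([
  [0,0,-0.8,-0.8,40],
  [0,0,-1.8,-0.8,40],
  [0,0,-1.8,-0.8,40],
])

```text
clock: 8.88
position: [0.5394, -0.3275, 0.1244]
ee_rot: [0.001, 0.9, -0.437, 0.004]
contact_force: [0.0, -0.7, -0.2]
width: 0.0398
gripper_force: 0.0
```

```bash
python3 n.py; python3 -c "
from h import *
save(get('wrist'),'w3.png')"
```

```text
t 8.88 pos [ 0.5394 -0.3275  0.1244] xang -51.8 j [-0.66  0.4   1.5  -0.    1.24  1.82] tilt [ 0.006 -0.006 -1.   ] F [ 0.  -0.7 -0.2] w 39.8
shift units [-0.098  0.003  2.284] turn units 15.62
0.0 [-0.01 -0.01  0.05]
wrist 1559 mean [ 0.5392 -0.3269  0.1011] zr [0.0985 0.1014 0.1028] rect [ 537.7 -324.7] [12.  57.1] 33.0 axis deg 122.8
side 225 mean [ 0.5361 -0.3286  0.0967] zr [0.0891 0.0977 0.1019] rect [ 536.8 -326.6] [12.9 58. ] 32.6 axis deg 124.1
```

View pics/w3.png

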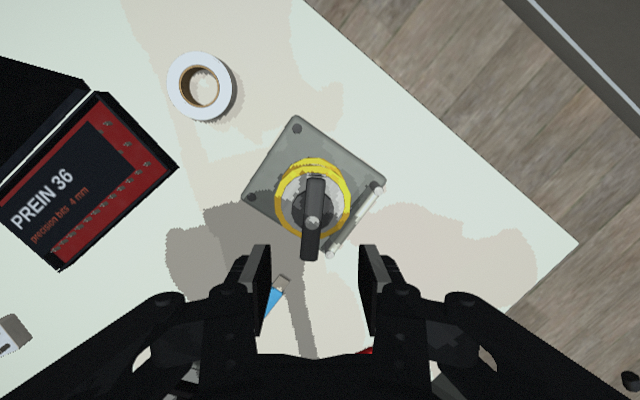

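The nut bar sits at (313,218) in the wrist view, its top is at 101.4 mm, and a stiff end-stop moment was felt: it is at the stop. Next is the cutout lever.

```bash
python3 -c "
from h import *
units((.512,-.100,.12),-70.5)"
```

```text
t 9.03 pos [ 0.5366 -0.3252  0.1197] xang -51.8 j [-0.66  0.4   1.5  -0.    1.24  1.82] tilt [-0.001  0.001 -1.   ] F [-0.4 -0.9 -1.6] w 40.1
shift units [-4.803 -3.    -0.005] turn units 1.87
```

>>> play_rows([
  [-1.0,-0.6,-0.2,0.9,40],
  [-2.0,-1.25,-0.2,1.85,40],
  [-3.2,-2.0,-0.2,1.85,40],
  [-4.3,-2.7,-0.1,1.85,40],
  [-4.8,-3.0,0,1.85,40],
])

```text
clock: 9.65
position: [0.5107, -0.0973, 0.1188]
ee_rot: [0.0, 0.818, -0.575, -0.002]
contact_force: [-0.7, 0.1, 1.1]
width: 0.0401
gripper_force: 0.0
```

>>> play_rows([
  [0,0,0,0,40],
  [0,0,0,0,40],
])

```text
clock: 9.9
position: [0.5127, -0.1009, 0.1197]
ee_rot: [0.0, 0.818, -0.575, -0.0]
contact_force: [-0.3, -0.7, 0.7]
width: 0.0397
gripper_force: 0.0
```

```bash
cat > l.py <<'E'
from h import *
from m import rep
import sys
C=np.array((.512,-.100));u=np.array((np.cos(.34),np.sin(.34)))
units((.512,-.100,.04),-70.5)
for n in('wrist','side','top'):
    d=get(n)
    if n=='wrist' and len(sys.argv)>1: save(d,sys.argv[1])
    P=cloud(d);x,y,z=P[...,0],P[...,1],P[...,2]
    a=(P[...,:2]-C)@u;b=(P[...,:2]-C)@np.array((-u[1],u[0]))
    k=(abs(b)<.014)&(abs(a)<.04)&(z>.066)&(z<.104)
    if k.sum()>3: rep(np.stack([a[k],b[k],z[k]],1),n+' lever(u,v,z)')
E
python3 l.py w4.png
```

```text
t 9.9 pos [ 0.5127 -0.1009  0.1197] xang -70.3 j [-0.33  0.25  1.73 -0.    1.16  2.47] tilt [-0.001 -0.    -1.   ] F [-0.3 -0.7  0.7] w 39.7
shift units [-0.029  0.006  1.992] turn units 0.02
wrist lever(u,v,z) 693 mean [ 0.0017 -0.0012  0.0962] zr [0.0745 0.0988 0.1005] rect [2.  0.7] [11.6 21.9] 0.5 axis deg 90.2
side lever(u,v,z) 103 mean [-0.0001 -0.0025  0.0855] zr [0.0692 0.0862 0.0996] rect [ 0.  -0.8] [11.7 22.3] 11.7 axis deg 100.6
top lever(u,v,z) 19 mean [-0.     -0.0083  0.0927] zr [0.071  0.098  0.1019] rect [ 0.6 -8.8] [5.2 9.4] 61.0 axis deg 163.1
```

View pics/w4.png

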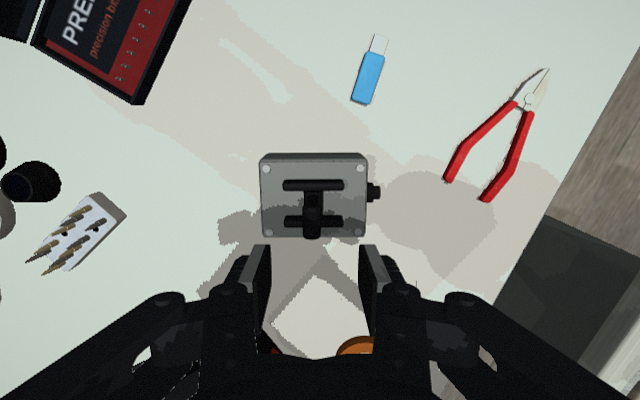

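The box is square to the fingers, with the lever tip at (313,220) midway between them and the gland at (375,193) to the right, which is tool +y. I descend over the tip, then push to +y.

>>> play_rows([
  [0,0,1.0,0,40],
  [0,0,1.9,0,40],
  [0,0,1.9,0,40],
  [0,0.4,1.9,0,40],
  [0,0.6,1.9,0,40],
])

```text
clock: 10.68
position: [0.4914, -0.1095, 0.0459]
ee_rot: [-0.001, 0.818, -0.576, 0.002]
contact_force: [3.6, 0.9, -1.4]
width: 0.0398
gripper_force: 1.6
```

```bash
python3 l.py; python3 -c "
from h import *
b=get('side')['img'][130:230,240:360]
cv2.imwrite('pics/c3.png',cv2.resize(b,(600,500))[:,:,::-1])"
```

```text
t 10.68 pos [ 0.4914 -0.1095  0.0459] xang -70.3 j [-0.36  0.3   1.88  0.    0.96  2.44] tilt [ 0.005 -0.001 -1.   ] F [ 3.6  0.9 -1.4] w 39.8
shift units [-0.051 -0.565  0.15 ] turn units 0.02
wrist lever(u,v,z) 2217 mean [-0.0062 -0.0039  0.0951] zr [0.0759 0.0975 0.1017] rect [-6.9 -2.6] [20.8 30.7] 36.2 axis deg 123.5
side lever(u,v,z) 121 mean [-0.0076 -0.0043  0.0896] zr [0.071  0.0928 0.1018] rect [-4.  -3.2] [21.2 28. ] 79.9 axis deg 124.4
```

View pics/c3.png

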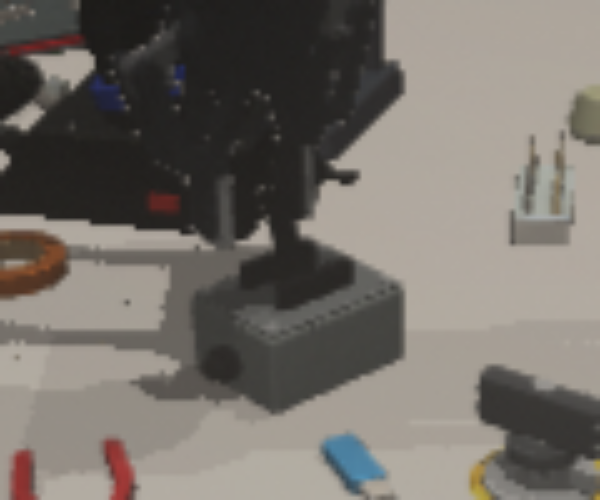

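In the side crop, the two fingers at (225,210) and (305,185) straddle the lever (290,225), which is moving at about 3.6 N. I push on until the stop.

>>> play_rows([
  [0,0.2,0,0,40],
  [0,0.3,0,0,40],
  [0,0.3,0,0,40],
])

```text
clock: 11.25
position: [0.4795, -0.1125, 0.0446]
ee_rot: [-0.0, 0.818, -0.576, 0.001]
contact_force: [4.0, 1.0, 0.9]
width: 0.0398
gripper_force: 1.9
```

>>> play_rows([
  [0,0.1,0,0,40],
  [0,0.1,0,0,40],
])

```text
clock: 11.5
position: [0.4791, -0.1132, 0.0452]
ee_rot: [-0.003, 0.817, -0.576, 0.003]
contact_force: [9.1, 5.3, -0.3]
width: 0.0399
gripper_force: 4.5
```

```bash
python3 l.py
```

```text
t 11.5 pos [ 0.4791 -0.1132  0.0452] xang -70.4 j [-0.38  0.29  1.91  0.    0.94  2.42] tilt [ 0.008  0.001 -1.   ] F [ 9.1  5.3 -0.3] w 39.9
shift units [-0.034 -0.883  0.138] turn units 0.01
wrist lever(u,v,z) 2223 mean [-0.0184 -0.0037  0.0915] zr [0.0727 0.0926 0.1018] rect [-15.5  -0.7] [25.5 25. ] 2.2 axis deg 130.0
side lever(u,v,z) 119 mean [-0.0174 -0.0047  0.0888] zr [0.0689 0.0908 0.1021] rect [-16.2  -1.3] [23.3 25.5] 89.3 axis deg 128.0
```

>>> play_rows([
  [0,0.1,0,0,40],
  [0,0.1,0,0,40],
])

```text
clock: 11.9
position: [0.479, -0.1137, 0.0457]
ee_rot: [-0.005, 0.817, -0.577, 0.005]
contact_force: [15.8, 10.1, -2.7]
width: 0.04
gripper_force: 8.3
```

```bash
python3 l.py
```

```text
t 11.9 pos [ 0.479  -0.1137  0.0457] xang -70.4 j [-0.38  0.28  1.91  0.01  0.94  2.41] tilt [ 0.015  0.002 -1.   ] F [15.8 10.1 -2.7] w 40.0
shift units [-0.048 -0.891  0.155] turn units 0.01
wrist lever(u,v,z) 2120 mean [-0.0188 -0.0039  0.0916] zr [0.0727 0.0927 0.1017] rect [-15.8  -1. ] [25.  25.2] 1.2 axis deg 128.0
side lever(u,v,z) 116 mean [-0.0178 -0.0046  0.0884] zr [0.0685 0.091  0.1018] rect [-15.2  -2.1] [23.4 24.9] 87.3 axis deg 125.0
```

This is the hard stop: 19 N with no further motion. Now I throw the lever to the other side.

>>> play_rows([
  [0,-0.5,0,0,40],
  [0,-1.0,0,0,40],
  [0,-1.4,0,0,40],
  [0,-1.7,0,0,40],
  [0,-1.7,0,0,40],
])

```text
clock: 12.68
position: [0.5358, -0.0917, 0.0437]
ee_rot: [0.0, 0.818, -0.575, -0.0]
contact_force: [-0.8, -0.3, 0.3]
width: 0.0401
gripper_force: 0.0
```

>>> play_rows([
  [0,-0.15,0,0,40],
  [0,-0.25,0,0,40],
  [0,-0.25,0,0,40],
])

```text
clock: 13.05
position: [0.5447, -0.0887, 0.0442]
ee_rot: [-0.0, 0.818, -0.575, -0.0]
contact_force: [-2.3, -0.2, -0.5]
width: 0.0403
gripper_force: 1.0
```

```bash
python3 l.py
```

```text
t 13.05 pos [ 0.5447 -0.0887  0.0442] xang -70.3 j [-0.29  0.37  1.78  0.    1.    2.51] tilt [-0.  0. -1.] F [-2.3 -0.2 -0.5] w 40.3
shift units [-0.009  0.864  0.104] turn units 0.02
wrist lever(u,v,z) 2437 mean [ 0.0171 -0.0032  0.0919] zr [0.0731 0.0936 0.102 ] rect [14.1 -0.1] [24.4 27. ] 89.7 axis deg 45.7
side lever(u,v,z) 119 mean [ 0.0102 -0.0049  0.0861] zr [0.0682 0.0876 0.1019] rect [13.1 -1.3] [26.1 22.8] 4.7 axis deg 142.7
top lever(u,v,z) 13 mean [ 0.0081 -0.0089  0.0865] zr [0.0668 0.0904 0.1019] rect [ 8.2 -8.6] [ 5.1 11.5] 57.1 axis deg 153.4
```

>>> play_rows([
  [0,-0.1,0,0,40],
  [0,-0.15,0,0,40],
  [0,-0.2,0,0,40],
  [0,-0.2,0,0,40],
])

```text
clock: 13.7
position: [0.5471, -0.0877, 0.0439]
ee_rot: [0.004, 0.819, -0.574, -0.003]
contact_force: [-10.8, -6.6, 4.8]
width: 0.04
gripper_force: 7.0
```

```bash
python3 l.py
```

```text
t 13.7 pos [ 0.5471 -0.0877  0.0439] xang -70.1 j [-0.28  0.38  1.76 -0.01  1.01  2.52] tilt [-0.01  -0.003 -1.   ] F [-10.8  -6.6   4.8] w 40.0
shift units [-0.009  0.928  0.108] turn units 0.04
wrist lever(u,v,z) 2370 mean [ 0.0196 -0.0032  0.0912] zr [0.0724 0.0926 0.1019] rect [16.7 -0.2] [26.4 24. ] 1.1 axis deg 47.3
side lever(u,v,z) 124 mean [ 0.0124 -0.0046  0.0856] zr [0.0677 0.0868 0.1022] rect [14.3 -3.8] [21.1 28.6] 42.8 axis deg 140.2
top lever(u,v,z) 12 mean [ 0.0117 -0.0087  0.0844] zr [0.07   0.087  0.0963] rect [ 14.8 -10. ] [ 5.1 14.1] 69.5 axis deg 167.2
```

At the on stop: 13 N and TCP 37 mm out, symmetric with the off side. I ease back 7 mm and lift.

>>> play_rows([
  [0,0.25,0,0,40],
  [0,0.25,0,0,40],
  [0,0.25,-0.8,0,40],
  [0,0.25,-2.0,0,40],
  [0,0.25,-2.5,0,40],
])

```text
clock: 14.48
position: [0.5463, -0.0898, 0.1478]
ee_rot: [-0.002, 0.818, -0.575, 0.004]
contact_force: [0.2, 0.2, 0.2]
width: 0.0403
gripper_force: 0.0
```

>>> play_rows([
  [-0.5,0,-0.5,0,40],
  [-1.5,0,-0.5,0,40],
  [-2.5,0,-0.5,0,40],
  [-2.5,0,-0.5,0,40],
])

```text
clock: 14.98
position: [0.5094, 0.0072, 0.165]
ee_rot: [-0.001, 0.819, -0.574, 0.001]
contact_force: [0.9, -0.6, -0.0]
width: 0.0399
gripper_force: 0.0
```

```bash
python3 l.py; python3 n.py; python3 -c "
from h import *
a=get('top')['img'][150:330,200:440];b=get('side')['img'][130:290,220:433]
cv2.imwrite('pics/c4.png',np.hstack([cv2.resize(a,(400,300)),cv2.resize(b,(400,300))])[:,:,::-1])"
```

```text
t 14.97 pos [0.5094 0.0072 0.165 ] xang -70.1 j [-0.12  0.2   1.69  0.    1.25  2.67] tilt [ 0.003  0.001 -1.   ] F [ 0.9 -0.6 -0. ] w 39.9
shift units [2.542 0.861 3.122] turn units 0.04
wrist lever(u,v,z) 907 mean [0.0192 0.0017 0.086 ] zr [0.0687 0.091  0.0942] rect [17.3  1.3] [23.7 21.9] 1.0 axis deg 177.2
side lever(u,v,z) 101 mean [ 0.0167 -0.0023  0.0813] zr [0.0674 0.082  0.0935] rect [15.9 -1.9] [24.5 22.1] 14.4 axis deg 120.0
top lever(u,v,z) 187 mean [0.0177 0.0004 0.0837] zr [0.069  0.0857 0.0939] rect [16.6  0.9] [25.  21.9] 1.1 axis deg 163.1
t 15.12 pos [0.5104 0.0044 0.1647] xang -70.2 j [-0.13  0.2   1.69 -0.    1.25  2.67] tilt [ 0.002 -0.001 -1.   ] F [ 0.1 -0.2  0.4] w 39.9
shift units [7.973 2.154 3.299] turn units 13.78
0.0 [ 0.   -0.04  0.01]
wrist few 0
side 226 mean [ 0.5362 -0.3288  0.0966] zr [0.0889 0.0976 0.1019] rect [ 537.1 -326.2] [12.4 56.4] 32.3 axis deg 124.1
```

View pics/c4.png

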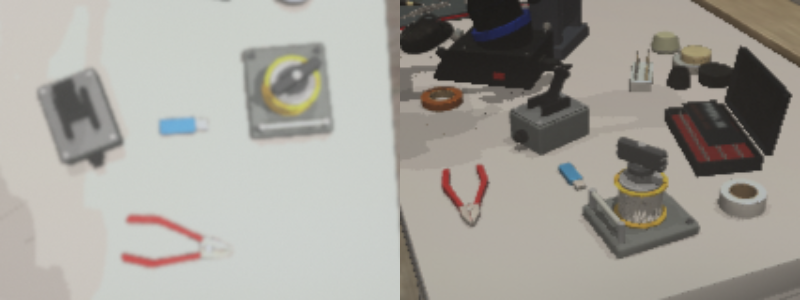

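The lever in the side crop at (560,80) leans away from the gland. Its far edge is 29 mm out and its top at 94 mm, both matching fully on. The nut is still up, and the USB stick, cutters and tape are where they were.

```bash
python3 -c "
from rig import manip
print(manip.sign_off())"
```

```text
the job is handed in; nothing more can be done
None
```

The job is handed in (no verdict came back): by my measurements the wing nut is at its top stop, the cutout lever went fully off then fully on, and the USB stick, cutters and foil tape were not touched.

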